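# Weigh the lemel can on the spring balance

## Robot

A 7-joint arm with a two-finger parallel gripper is mounted at the origin on a cart in front of the work surface, level with it; the furniture and walls round the work are solid. World frame = base frame: x ahead of the robot, y to its left, z up, the work surface at z = 0. Lengths are in m, angles in rad, forces in N, time in s.
With the tool pointing down it reaches from about 0.4 to 0.85 m from the base axis. Payload 10.4 kg.
Tool frame: the origin (TCP) lies on the centre line of the jaws, within the pads' length; the fingertips stand 14 mm ahead of it and the grasp point (between the pads) lies 5 mm behind it (tip_reach is the z of the fingertips in the tool frame, in m); z points along the fingers, x is the direction in which the jaws open and shut, and the axes are right-handed (so a half turn about z gives the same grasp; the last joint's range is limited). The gripper opens to 87 mm and grips with 3 to 60 N. Pads are 19 mm wide; open, the fingers measure 117 mm over their backs; the gripper's body (75 mm by 190 mm) begins 51 mm behind the grasp point.
Start: joints at [-1.137, 0.332, -0.065, 1.46, 0.022, 1.35, -0.088], TCP at [0.276, 0.561, 0.237] pointing down, gripper open.
Joint ranges: [-2.6, 2.6], [-0.5, 2.12], [-1.47, 1.34], [0.16, 2.42], [-1.27, 4.41], [0.06, 2.06], [-2.6, 2.6]. Speed limits (rad/s): [2.22, 2.22, 2.79, 2.79, 3.14, 3.14, 3.14].

## Interface

Orientations are given as a unit quaternion [x, y, z, w].
In Python, from bench import * gives the robot as it stands.
- The arm moves only by the tool carry_out, never from a script. Its argument "rows" is a list of rows, each a list of 5 numbers: the closure, from -1 (fully open) to 1 (shut), so that 0 is half open, then the shift along the tool's x, y, z in units of 30 mm (1.0 is 30 mm), then the turn about the tool's z in units of 5 degrees (1.0 is 5 degrees). In form: [[jaw, x, y, z, turn], ...]. A call has 1 to 20 rows; each row shifts and turns the pose as measured when the row begins, along the tool's axes as they then stand; what a row does not reach is not made up. A row lasts 1/12 s, in which the tool goes at most 41.7 mm and 7.16 degrees, less where a joint would pass 70% of its speed; a pose out of reach is approached as far as the arm can. A call is refused whole if a number of a shift passes 1 or a number of a turn 1, either way. A call with a gripper value outside its range is refused whole. The fingers move at their own pace and stop on an object; "force" is the grip in N (left out, the last holds). Time passes only in rows, so rows that do not move let the fingers close. It gives the time, the measured TCP pose, the force and the opening at its end, in the units of the state.
- read_state(): the state, without advancing time (a new reading comes with each control period).
- camera(name): name is "scene" or "top" or "wrist"; returns the picture (420x560x3 uint8, blue, green, red); there is no depth.
- camera_info(name): a dict with "fx", "fy", "cx", "cy" (pixels), "extrinsics" (4x4, takes a point from camera to world coordinates); the wrist camera has in their place "tool_from_camera" (4x4, takes a point from camera to tool coordinates, whose origin is the TCP and whose axes are the tool frame's). Camera axes: x right, y down, z forward; pixel columns grow to the right and rows downward; lengths in m; the calibration is good to about 2 mm. A picture is of the moment at which its call begins: read the wrist's pose just before it. camera_info takes no time and is no camera call.
- close_job(): hands the job in, once; it reports no verdict.
Trained networks look in the newest picture that a camera, given by its name, has taken for a name from the list of things; names that differ only in an ending like _2 or _b are one class to them, and where a whole thing is asked for, a point or a joint stands for the part that bears it (a point fixed in the world has none). Each returns a list of dicts, best first, with "conf" (0 to 1); they miss things now and then, are a little off and sometimes report something else, mostly with a low value. They report only what shows in the picture. A call takes as long as a camera call. They do not tell look-alikes from the thing itself.
- recognise(query, camera): "box" ([centre column, centre row, width, height] in pixels, round what is visible of it).
- silhouettes(query, camera): "mask" (420x560 bool, what is visible of it) and "box" ([centre column, centre row, width, height] in pixels, round what is visible of it).
- pinpoint(query, camera): "xy" ([column, row] in pixels: a listed point, or the origin of a listed thing).
The state is a dict: "time": time; "joint_positions": joint angles; "joint_vel": joint speeds; "joint_torque": joint torques, N m; "ee_pos": TCP position; "eef_rot": TCP orientation; "ft_force": force on the tool from outside, world axes, zero at the start; "torque": the same for the moment, N m; "width": finger opening in m.
Only numpy, scipy, OpenCV 4.12 (cv2) and the standard library are available. Lean on these libraries where they do the work, as an engineer would, in place of code of your own. Each camera call takes 0.05 s, during which the arm holds its last target. There are 200 camera calls.

## Task

Weigh the metal filings can: hang it by the cross pin of its stirrup in the hook of the spring balance, letting the spring take up the weight gradually so that the hook is never jolted, pressed onto its stop or let snap up or down. Once the hook has come to rest with the can hanging free, slide the brass-knobbed marker rod until its marker is level with the balance's pointer. Keep the can upright and leave the other things on the bench where they are.

Things in the scene. Friction and masses are not known exactly. Their poses are not given: they have to be found in the camera images.
- can_grip (a point): Grip point of the can, midway between the two upright legs of its stirrup, 78 mm above its underside. The can: plain closed steel can 55 mm across, lid top 44 mm up; a rigid stirrup stands on the lid. z up, y across the legs, x through the stirrup's window. A half turn looks the same. Its weight is unknown, anything from 1.1 to 4.8 N.
- can_pin (a point): Centre of the stirrup's round cross pin (6 mm thick, along y), 18 mm above can_grip, 96 mm above the can's underside; can's axes. It joins the two flat legs (12 mm along x, 4 mm thick, 34 mm over their outer faces, tops 102 mm up). Window below the pin for the hook: 26 mm wide, 49 mm high.
- hook_seat (a point): Where the pin's centre lies when seated at the bottom of the hook's valley; moves down with the hook; 187 mm above the bench unloaded. z up; +x points along the hook's arm to the column 112 mm away; the hook's free end points to -x, at the robot. Hook: 7 mm bar; valley bar axis 6.5 mm below this point, arm behind it 7.5 mm above. Held over 3 mm off along x, the pin rides up the valley's side.
- hook_tip (a point): Top of the upturned free end of the hook, 17 mm in front (-x) of the seat and 13 mm above it.
- hook (a joint): Dip of the sprung hook, m: 0 unloaded, 0.080 at its lower stop; the can alone dips it 15 to 68 mm. Spring about 70 N/m (14 mm per N), little damped: let go carelessly, it bounces for 2 to 3 s. It is jolted if it moves faster than 0.06 m/s up or down or is pushed with over 9 N, and is on its stop above 0.077.
- pointer_tip (a point): Tip of the pointer, a dark needle on the hook's carriage in front of the white graduated plate right of the column (seen from the robot); it points right and sinks with the hook. Axes as hook_seat.
- marker_flag (a point): Tip of the marker, a dark needle on the marker rod in front of the same plate, pointing left at the pointer. Level when both tips have the same height, within 4 mm. Axes as hook_seat.
- knob_top (a point): Centre of the top face of the brass knob (20 mm across, 14 mm high) on the marker rod, 123 mm above the marker's needle, 66 mm right of the column's middle, 305 to 314 mm above the bench at the start. Push it down, or grip it and move it up or down. The bridge under it has its top at 222 mm.
- marker (a joint): How far the marker rod is pushed down, m: 0 at the top (level with the unloaded pointer), 0.080 at the bottom; the same value as the hook's when marker and pointer are level. A gland holds it by about 2 N of friction; it stays where it is left.
- balance: The spring balance, fixed to the bench. Origin under the middle of its column at bench height, z up, +x away from the hook. Dark base plate 14 mm high, 145 mm forward (-x), 55 mm back, 65 mm to each side; two upright rods with a bridge on top (top at 222 mm; 30 mm deep, from 37 mm left to 85 mm right, -y, of the origin).
- solder_tin: Bystander: round tin 57 mm across, 28 mm high; origin under its centre.
- polish_jar: Bystander: white jar with a black lid, 54 mm across, 50 mm high; origin under its centre.
- ring_clamp: Bystander: wooden ring clamp lying along its y axis, 26 x 118 x 26 mm; origin under its centre.
- wire_spool: Bystander: upright spool of wire, 44 mm across, 34 mm high; origin under its centre.
Things that resemble listed ones, but are neither listed nor needed, are in the scene too. Leave any blue look-alike of the part that bears can_grip alone.

How it is judged:
By the outcome, as a careful person would: the job done as asked, in the order asked, and still so for the second after the job is handed in, with the robot touching nothing.
It also fails if it takes over 70 s, if anything falls off the work surface, if the arm or the gripper's body presses on something with over 40 N, if the wrist force passes 120 N, or if a joint passes its speed limit or range.

## Working session

There is one attempt and no reset: what is moved stays moved. The work goes in short steps, Python scripts to look and compute and a tool call to move; the robot and the scene stay as the last step left them, time stands still between calls to the robot, and variables do not carry over. Pictures are saved under pics/ and viewed, about 8 in all and at most 12, crops included, and the job is handed in when it is done.

Besides the shell and the picture viewer there is one more tool, called after ">>>" by a JSON object that holds its "op" and its "data". carry_out: Moves the arm, as the interface text tells. Its arguments: {"type":"object","properties":{"rows":{"type":"array","items":{"type":"array","items":{"type":"number"}}},"force":{"type":"number"}},"required":["rows"]}

```bash
mkdir -p pics; ls
cat > h.py <<'E'
from bench import *
import numpy as np, cv2
from scipy.spatial.transform import Rotation as R
def T(cam,st=None):
    i=camera_info(cam)
    if 'extrinsics' in i: return i,np.array(i['extrinsics'])
    st=st or read_state(); M=np.eye(4); M[:3,:3]=R.from_quat(st['eef_rot']).as_matrix(); M[:3,3]=st['ee_pos']
    return i,M@np.array(i['tool_from_camera'])
def ray(cam,xy,st=None):
    i,M=T(cam,st); d=M[:3,:3]@np.array([(xy[0]-i['cx'])/i['fx'],(xy[1]-i['cy'])/i['fy'],1]); return M[:3,3],d
def atz(cam,xy,z,st=None):
    o,d=ray(cam,xy,st); return o+d*(z-o[2])/d[2]
def proj(cam,p,st=None):
    i,M=T(cam,st); q=np.linalg.inv(M)@np.append(p,1); return np.array([i['fx']*q[0]/q[2]+i['cx'],i['fy']*q[1]/q[2]+i['cy']])
def tri(rays):
    A=np.zeros((3,3));b=np.zeros(3)
    for o,d in rays:
        d=d/np.linalg.norm(d);P=np.eye(3)-np.outer(d,d);A+=P;b+=P@o
    p=np.linalg.solve(A,b); return p
E
python3 - <<'E'
from h import *
np.set_printoptions(precision=3,suppress=True)
s=read_state();print(s)
for c in ['scene','top','wrist']:
    im=camera(c);cv2.imwrite(f'pics/{c}0.png',im)
    print(c,T(c)[1].round(3).tolist(),camera_info(c)['fx'])
    if c!='wrist':
      for q in ['can_grip','can_pin','hook_seat','hook_tip','pointer_tip','marker_flag','knob_top','balance','solder_tin','polish_jar','ring_clamp','wire_spool']:
        print(q,[(np.round(d['xy']),round(d['conf'],2)) for d in pinpoint(q,c)])
a=cv2.imread('pics/scene0.png');b=cv2.imread('pics/top0.png')
E
```

```text
pics
{'time': 0.0, 'joint_positions': array([-1.137,  0.333, -0.065,  1.461,  0.022,  1.35 , -0.088]), 'joint_vel': array([ 0.001, -0.   ,  0.001,  0.   , -0.   ,  0.001, -0.001]), 'joint_torque': array([ -0.001, -62.325,   0.024, -38.99 ,  -0.061,   0.04 ,   0.   ]), 'ee_pos': array([0.275, 0.561, 0.236]), 'eef_rot': array([ 0.849,  0.529, -0.001,  0.   ]), 'ft_force': array([-0.367, -0.307, -0.303]), 'torque': array([-0.006,  0.   ,  0.022]), 'width': 0.08684997779452776}
scene [[0.589, -0.42, 0.69, -0.306], [-0.808, -0.294, 0.51, -0.56], [-0.011, -0.859, -0.513, 0.773], [0.0, 0.0, 0.0, 1.0]] 392.8295892560483
can_grip [(array([273., 239.]), 0.89)]
can_pin [(array([236., 187.]), 0.8), (array([273., 234.]), 0.61)]
hook_seat [(array([346., 240.]), 0.66)]
hook_tip [(array([348., 238.]), 0.88)]
pointer_tip [(array([392., 231.]), 0.77)]
marker_flag [(array([391., 232.]), 0.52)]
knob_top [(array([401., 194.]), 0.68)]
balance [(array([366., 277.]), 0.58)]
solder_tin [(array([295., 247.]), 0.63)]
polish_jar [(array([274., 237.]), 0.55)]
ring_clamp [(array([238., 224.]), 0.68)]
wire_spool [(array([319., 314.]), 0.57)]
top [[0.022, -0.999, 0.043, 0.449], [-1.0, -0.022, -0.005, 0.033], [0.005, -0.042, -0.999, 1.292], [0.0, 0.0, 0.0, 1.0]] 435.27328139130975
can_grip [(array([270., 226.]), 0.69), (array([163., 154.]), 0.67)]
can_pin [(array([160., 148.]), 0.63), (array([274., 225.]), 0.57), (array([374., 237.]), 0.43)]
hook_seat [(array([376., 237.]), 0.48)]
hook_tip [(array([379., 239.]), 0.48)]
pointer_tip []
marker_flag []
knob_top [(array([420., 190.]), 0.41)]
balance [(array([368., 195.]), 0.77), (array([198., 196.]), 0.25)]
solder_tin [(array([281., 186.]), 0.56)]
polish_jar [(array([249., 188.]), 0.84)]
ring_clamp [(array([198., 195.]), 0.58)]
wire_spool [(array([351., 269.]), 0.7)]
wrist [[0.441, 0.865, 0.239, 0.209], [0.897, -0.425, -0.118, 0.593], [-0.0, 0.267, -0.964, 0.385], [0.0, 0.0, 0.0, 1.0]] 299.5342367281258
```

Run:
```python
import cv2
a=cv2.imread('pics/scene0.png')[150:350,200:450];b=cv2.imread('pics/top0.png')[110:310,130:450]
cv2.imwrite('pics/s1.png',cv2.resize(a,None,fx=3,fy=3,interpolation=2));cv2.imwrite('pics/t1.png',cv2.resize(b,None,fx=2.5,fy=2.5,interpolation=2))
```

```text
(no output)
```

View pics/s1.png

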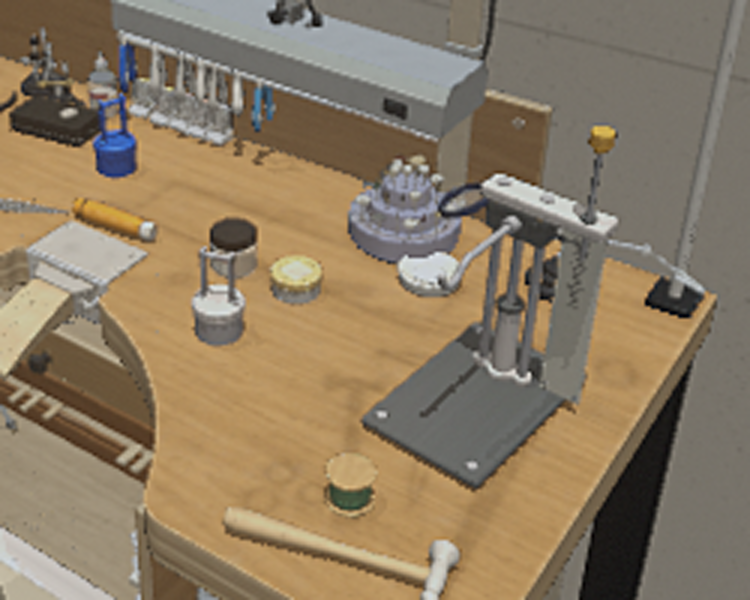

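View pics/t1.png

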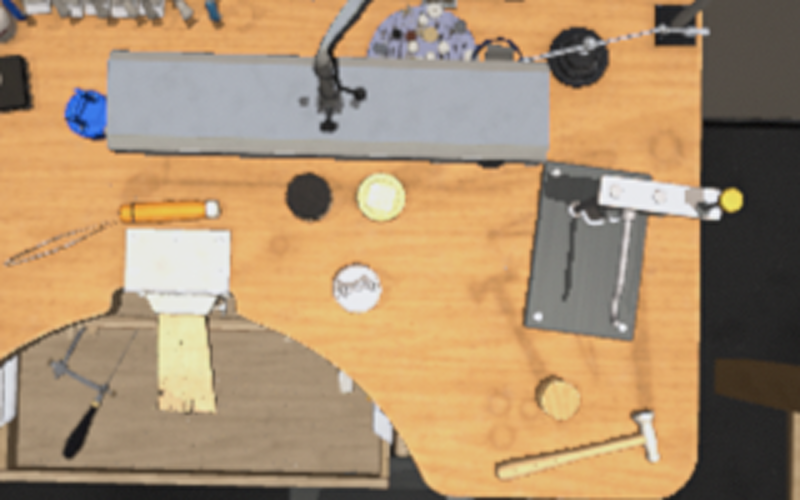

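The pictures show the grey can at scene (273,250) / top (273,225), and its blue look-alike at scene (238,200) / top (163,154). The balance is at scene (366,260), with its hook at about (348,238). Candidates for can_grip are the grey stirrup at scene (273,239) and the blue can at (238,187). I choose the grey one.

Run:
```python
from h import *
np.set_printoptions(precision=4,suppress=True)
S=lambda x:ray('scene',x); P=lambda x:ray('top',x)
print('can grip',tri([S((273,239)),P((270,226))]), atz('top',(273,225),.102),atz('scene',(273,239),.078),atz('scene',(273,234),.096))
print('hooktip',tri([S((348,238)),P((379,239))]),atz('top',(379,239),.2))
print('seat',tri([S((346,240)),P((376,237))]))
print('knob',tri([S((401,194)),P((420,190))]),atz('top',(422,190),.31),atz('scene',(401,194),.31))
# base plate corners at z=.014
for n,c in dict(fl=(525,325),fr=(632,338),bl=(542,162),br=(650,178)).items():
    print(n,atz('top',(130+c[0]/2.5,110+c[1]/2.5),.014))
for q,c in dict(tin=(281,189),jar=(254,188),spool=(353,269)).items(): print(q,atz('top',c,.03))
# shelf: right-front corner in both
print('shelf fr',tri([S((200+440/3,150+130/3)),P((130+548/2.5,110+160/2.5))]))
print('shelf top fr',tri([S((200+453/3,150+98/3)),P((130+548/2.5,110+150/2.5))]))
print('shelf bl',tri([S((200+118/3,150+35/3)),P((130+108/2.5,110+150/2.5))]))
```

```text
can grip [0.4721 0.0494 0.0784] [0.4719 0.0444 0.102 ] [0.4752 0.0463 0.078 ] [0.476  0.0465 0.096 ]
hooktip [ 0.4398 -0.2195  0.2092] [ 0.4406 -0.2232  0.2   ]
seat [ 0.4441 -0.2136  0.1984]
knob [ 0.5559 -0.2928  0.3041] [ 0.5545 -0.2936  0.31  ] [ 0.5469 -0.2974  0.31  ]
fl [ 0.4339 -0.1523  0.014 ]
fr [ 0.4214 -0.2782  0.014 ]
bl [ 0.6266 -0.1694  0.014 ]
br [ 0.6104 -0.2973  0.014 ]
tin [0.5785 0.0241 0.03  ]
jar [0.5797 0.1027 0.03  ]
spool [ 0.3512 -0.1889  0.03  ]
shelf fr [ 0.5944 -0.135   0.2413]
shelf top fr [ 0.6029 -0.1351  0.2704]
shelf bl [0.6019 0.2873 0.2289]
```

>>> {"op": "carry_out", "data": {"rows": [[-1,-0.9,0.75,-0.05,0],[-1,-0.9,0.75,-0.05,0],[-1,-0.9,0.75,-0.05,0],[-1,-0.9,0.75,-0.05,0],[-1,-0.9,0.75,-0.05,0],[-1,-0.9,0.75,-0.05,0],[-1,-0.9,0.75,-0.05,0],[-1,-0.9,0.75,-0.05,0],[-1,-0.9,0.75,-0.05,0],[-1,-0.9,0.75,-0.05,0],[-1,-0.9,0.75,-0.05,0],[-1,-0.9,0.75,-0.05,0],[-1,-0.9,0.75,-0.05,0],[-1,-0.9,0.75,-0.05,0],[-1,-0.9,0.75,-0.05,0],[-1,0,0,0,-1],[-1,0,0,0,-1],[-1,0,0,0,-1],[-1,0,0,0,-1],[-1,0,0,0,-1]]}}

```text
time: 3.02
ee_pos: [0.4031, 0.0222, 0.259]
eef_rot: [0.71, 0.704, 0.005, -0.002]
ft_force: [-0.3, -0.0, 0.7]
width: 0.087
```

Run:
```python
from h import *
np.set_printoptions(precision=4,suppress=True)
im=camera('wrist');st=read_state();cv2.imwrite('pics/w1.png',im);cv2.imwrite('pics/w1b.png',cv2.resize(im,None,fx=1.4,fy=1.4))
for q,z in [('can_grip',.078),('can_pin',.096)]:
    for d in pinpoint(q,'wrist'): print(q,d['xy'],d['conf'],atz('wrist',d['xy'],z,st))
m=silhouettes('can_grip','wrist')
for d in m: print(d['conf'],d['box'])
```

```text
can_grip [301.9, 259.0] 0.6 [0.4712 0.0474 0.078 ]
can_grip [337.4, 303.2] 0.18 [0.5307 0.0924 0.078 ]
can_pin [303.3, 264.1] 0.75 [0.4696 0.0476 0.096 ]
0.61 [297.5, 248.6, 37.7, 57.8]
```

View pics/w1b.png

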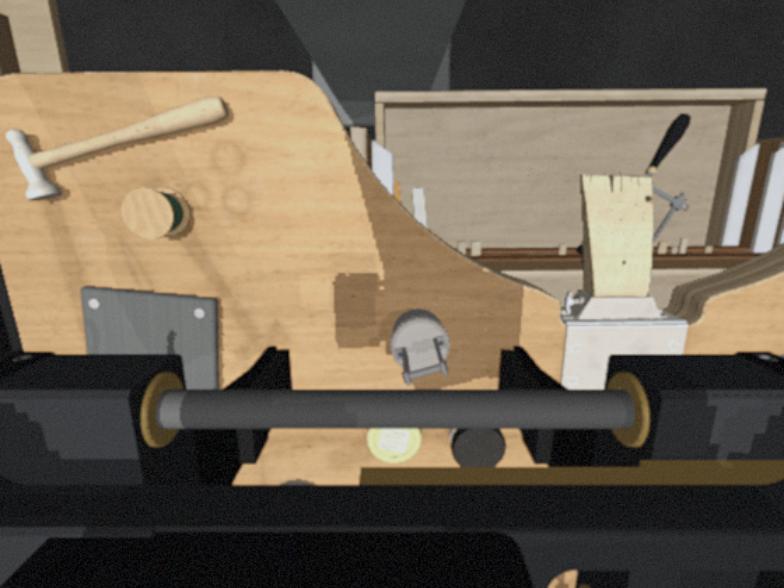

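Run:
```python
from h import *
np.set_printoptions(precision=4,suppress=True)
im=cv2.imread('pics/w1.png')
c=im[215:285,260:340];cv2.imwrite('pics/w1c.png',cv2.resize(c,None,fx=8,fy=8,interpolation=2))
```

```text
(no output)
```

View pics/w1c.png

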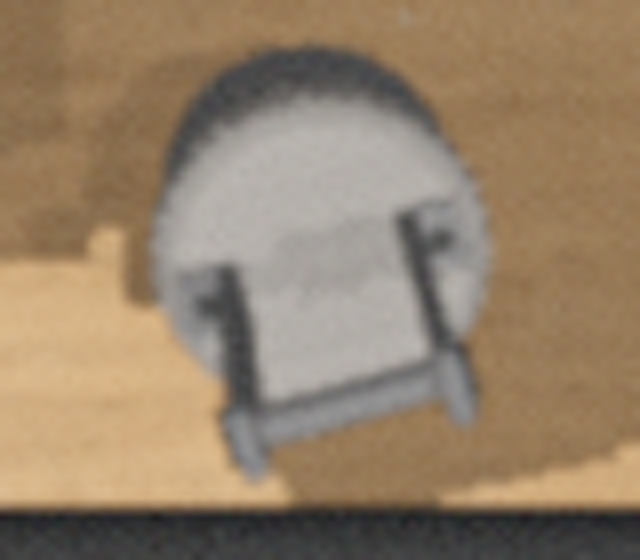

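This is the grey can, upright. Its leg tops are at wrist pixels (290.6,270.3) and (317.1,263.1).

Run:
```python
from h import *
np.set_printoptions(precision=4,suppress=True)
st=read_state();M=R.from_quat(st['eef_rot']).as_matrix();print(st['ee_pos'],M)
a=atz('wrist',(290.6,270.3),.102,st);b=atz('wrist',(317.1,263.1),.102,st)
print(a,b,(a+b)/2,np.linalg.norm(a-b),np.degrees(np.arctan2(*(b-a)[[1,0]])))
# lid centre at crop (325,225)
l=atz('wrist',(260+322/8,215+245/8),.044,st);print(l)
c=(a+b)/2; print('delta tool mm',M.T@(np.r_[c[:2],.083-.01]-st['ee_pos'])*1000, 'toolx yaw',np.degrees(np.arctan2(M[1,0],M[0,0])))
```

```text
[0.403  0.0226 0.2589] [[ 0.0155  0.9999  0.0039]
 [ 0.9998 -0.0155  0.0096]
 [ 0.0097  0.0038 -0.9999]]
[0.4741 0.0326 0.102 ] [0.466  0.0619 0.102 ] [0.4701 0.0473 0.102 ] 0.030425596709171946 105.40699346560788
[0.4673 0.0473 0.044 ]
delta tool mm [ 23.8548  65.9914 186.4252] toolx yaw 89.1134872696711
```

>>> {"op": "carry_out", "data": {"rows": [[-1,0,0,0,-1],[-1,0,0,0,-1],[-1,0,0,0,-1],[-1,0,0,0,-0.26],[-1,0.05,0.6,0,0],[-1,0.05,0.6,0,0],[-1,0.05,0.6,0,0],[-1,0.05,0.6,0,0],[-1,0,0,0.8,0],[-1,0,0,0.8,0],[-1,0,0,0.8,0],[-1,0,0,0.8,0],[-1,0,0,0.8,0],[-1,0,0,0.2,0],[-1,0,0,0,0]]}}

```text
time: 4.47
ee_pos: [0.4766, 0.0519, 0.1298]
eef_rot: [0.622, 0.783, 0.007, -0.0]
ft_force: [-0.1, -0.2, -0.1]
width: 0.0869
```

```bash
cat >> h.py <<'E'
def to(x,y,z,yaw=None):
    st=read_state();M=R.from_quat(st['eef_rot']).as_matrix();y0=np.degrees(np.arctan2(M[1,0],M[0,0]))
    print('ee',st['ee_pos'],'yaw',y0,'F',st['ft_force'],'w',st['width'],'t',st['time'],'tilt',M[:2,2])
    print('units',M.T@(np.array([x,y,z])-st['ee_pos'])/.03,'turn units',None if yaw is None else (y0-yaw)/5)
E
python3 - <<'E'
from h import *
np.set_printoptions(precision=4,suppress=True)
to(.47,.0475,.073,105.4)
E
```

```text
ee [0.4766 0.0519 0.1298] yaw 103.05915593286299 F [-0.1413 -0.234  -0.0812] w 0.08690008397228902 t 4.4667 tilt [0.0086 0.0116]
units [-0.1095 -0.2683  1.89  ] turn units -0.4681688134274026
```

>>> {"op": "carry_out", "data": {"rows": [[-1,-0.09,-0.27,0.3,-0.48],[-1,-0.02,0,0.5,0],[-1,0,0,0.5,0],[-1,0,0,0.5,0],[-1,0,0,0.1,0],[-1,0,0,0,0]]}}

```text
time: 4.97
ee_pos: [0.4742, 0.0488, 0.0781]
eef_rot: [0.609, 0.793, 0.011, 0.002]
ft_force: [-0.2, 0.1, 0.7]
width: 0.0871
```

Run:
```python
from h import *
np.set_printoptions(precision=4,suppress=True)
to(.47,.0475,.073,105.4)
F=[]
for k in range(6): camera('wrist');F.append(read_state()['ft_force'])
F=np.array(F);print(F.mean(0),F.std(0))
```

```text
ee [0.4742 0.0488 0.0781] yaw 104.98258026576924 F [-0.1636  0.0652  0.6581] w 0.08709238745125 t 4.9667 tilt [0.0159 0.0151]
units [-0.0085 -0.1492  0.1671] turn units -0.08348394684615243
[ 0.235  -0.1124 -0.1919] [0.3545 0.3249 0.3321]
```

>>> {"op": "carry_out", "data": {"rows": [[-1,-0.01,-0.15,0.17,-0.08],[-1,0,0,0.02,0],[1,0,0,0,0],[1,0,0,0,0],[1,0,0,0,0],[1,0,0,0,0],[1,0,0,0,0],[1,0,0,0,0],[1,0,0,0,0],[1,0,0,0,0]], "force": 20}}

```text
time: 6.1
ee_pos: [0.47, 0.0476, 0.0729]
eef_rot: [0.605, 0.796, 0.012, 0.002]
ft_force: [-0.0, 0.2, -1.3]
width: 0.0417
```

Run:
```python
from h import *
np.set_printoptions(precision=4,suppress=True)
to(.47,.0475,.073,105.4)
```

```text
ee [0.47   0.0476 0.0729] yaw 105.48325201687304 F [-0.0348  0.2448 -1.2971] w 0.041739678722166426 t 6.1 tilt [0.0179 0.0164]
units [-0.0029 -0.002  -0.0051] turn units 0.016650403374606527
```

>>> {"op": "carry_out", "data": {"rows": [[1,0,0,0,0],[1,0,0,0,0],[1,0,0,0,0],[1,0,0,0,0]]}}

```text
time: 6.43
ee_pos: [0.4701, 0.0476, 0.0729]
eef_rot: [0.605, 0.796, 0.012, 0.002]
ft_force: [0.3, 0.4, 0.1]
width: 0.034
```

>>> {"op": "carry_out", "data": {"rows": [[1,0,0,-0.2,0],[1,0,0,-0.5,0],[1,0,0,-0.7,0],[1,0,0,-0.7,0],[1,0,0,-0.7,0],[1,0,0,-0.7,0],[1,0,0,-0.6,0],[1,0,0,-0.3,0],[1,0,0,0,0]]}}

```text
time: 7.18
ee_pos: [0.4647, 0.0436, 0.2109]
eef_rot: [0.606, 0.795, 0.009, 0.001]
ft_force: [0.6, -0.0, -2.0]
width: 0.0339
```

Run:
```python
from h import *
np.set_printoptions(precision=4,suppress=True)
F=[]
for k in range(8): camera('wrist');F.append(read_state()['ft_force'])
F=np.array(F);print(F.mean(0),F.std(0))
to(.39,-.212,.205,84.7)
```

```text
[-0.0982 -0.3818 -1.8518] [0.3614 0.4874 0.4333]
ee [0.4636 0.0434 0.2084] yaw 105.36038305309697 F [ 0.4529  0.3799 -2.2155] w 0.03357017024933753 t 7.5833 tilt [0.0083 0.011 ]
units [-7.5613 -4.6221 -0.0022] turn units 4.132076610619393
```

>>> {"op": "carry_out", "data": {"rows": [[1,-0.4,-0.25,0,0],[1,-0.65,-0.4,0,0],[1,-0.65,-0.4,0,0],[1,-0.65,-0.4,0,0],[1,-0.65,-0.4,0,0],[1,-0.65,-0.4,0,0],[1,-0.65,-0.4,0,0],[1,-0.65,-0.4,0,0],[1,-0.65,-0.4,0,0],[1,-0.65,-0.4,0,0],[1,-0.65,-0.4,0,0],[1,-0.5,-0.3,0,0],[1,0,0,0,0.8],[1,0,0,0,0.8],[1,0,0,0,0.8],[1,0,0,0,0.8],[1,0,0,0,0.8],[1,0,0,0,0.1],[1,0,0,0,0]]}}

```text
time: 9.17
ee_pos: [0.3765, -0.228, 0.1991]
eef_rot: [0.746, 0.666, 0.004, -0.004]
ft_force: [-0.0, 0.6, -1.8]
width: 0.0338
```

Run:
```python
from h import *
np.set_printoptions(precision=4,suppress=True)
to(.39,-.212,.205,84.7)
st=read_state();im=camera('wrist');cv2.imwrite('pics/w2.png',im)
for c in ['wrist','scene','top']:
  if c!='wrist': cv2.imwrite(f'pics/{c}2.png',camera(c))
  for q in ['hook_seat','hook_tip','pointer_tip','marker_flag','knob_top','can_pin']:
    print(c,q,[(np.round(d['xy'],1),round(d['conf'],2)) for d in pinpoint(q,c)])
# predicted from base plate model
c=np.array([.572,-.2287]);th=np.radians(-5.3);ux=np.array([np.cos(th),np.sin(th)]);uy=np.array([-ux[1],ux[0]])
def W(x,y,z):return np.r_[c+x*ux+y*uy,z]
for n,p in dict(tip=W(-.129,0,.2),seat=W(-.112,0,.187),knob=W(0,-.066,.31)).items():
  print(n,p,[proj(k,p,st) for k in ['wrist','scene','top']])
a=cv2.imread('pics/scene2.png')[170:310,310:430];cv2.imwrite('pics/s2c.png',cv2.resize(a,None,fx=4,fy=4,interpolation=2))
b=im;cv2.imwrite('pics/w2c.png',np.hstack([cv2.resize(a,None,fx=3,fy=3,interpolation=2),cv2.resize(im[:,:],(440,420))]))
```

```text
ee [ 0.3765 -0.228   0.1991] yaw 83.54070427718037 F [-0.0174  0.5785 -1.8251] w 0.033750459063054336 t 9.1667 tilt [-0.0001  0.0114]
units [ 0.5835  0.3861 -0.1914] turn units -0.2318591445639271
wrist hook_seat []
wrist hook_tip []
wrist pointer_tip [(array([293.2, 340.6]), 0.44)]
wrist marker_flag [(array([310.3, 172.3]), 0.56), (array([478.8, 326.6]), 0.38)]
wrist knob_top []
wrist can_pin [(array([284. , 300.1]), 0.66)]
scene hook_seat [(array([339.3, 254.9]), 0.53)]
scene hook_tip []
scene pointer_tip [(array([390.4, 232.5]), 0.6)]
scene marker_flag [(array([392. , 233.8]), 0.66)]
scene knob_top [(array([400.9, 191.5]), 0.6)]
scene can_pin [(array([339. , 245.3]), 0.95), (array([237.7, 185.3]), 0.56)]
top hook_seat [(array([376.4, 233.9]), 0.48)]
top hook_tip [(array([377.1, 237.5]), 0.63)]
top pointer_tip []
top marker_flag []
top knob_top [(array([421.3, 190.4]), 0.61), (array([366.7, 196. ]), 0.48)]
top can_pin [(array([161.2, 149.4]), 0.76)]
tip [ 0.4436 -0.2168  0.2   ] [array([313.6347, 377.3178]), array([348.0979, 239.8809]), array([376.4787, 237.7865])]
seat [ 0.4605 -0.2184  0.187 ] [array([311.1851, 383.2599]), array([351.3675, 241.1196]), array([376.006 , 231.0809])]
knob [ 0.5659 -0.2944  0.31  ] [array([161.0462, 919.2668]), array([402.7223, 190.6682]), array([422.3872, 185.0154])]
```

View pics/w2c.png

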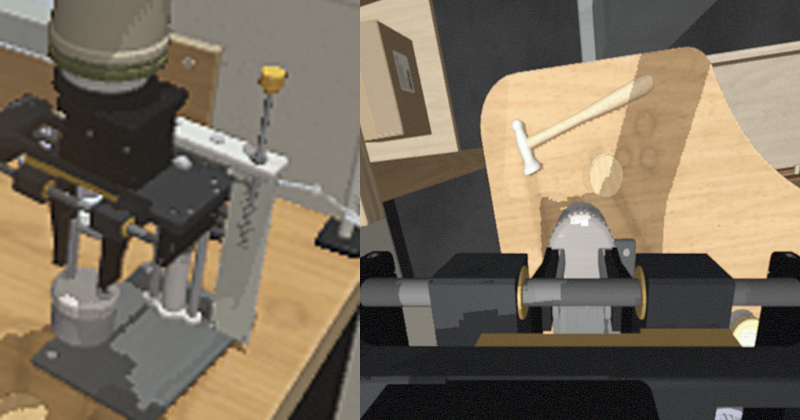

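Run:
```python
from h import *
t=cv2.imread('pics/top0.png')[185:250,355:395];s=cv2.imread('pics/scene0.png')[205:270,335:385]
cv2.imwrite('pics/z.png',np.hstack([cv2.resize(t,None,fx=8,fy=8,interpolation=2),cv2.resize(s,None,fx=8,fy=8,interpolation=2)]))
```

```text
(no output)
```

View pics/z.png

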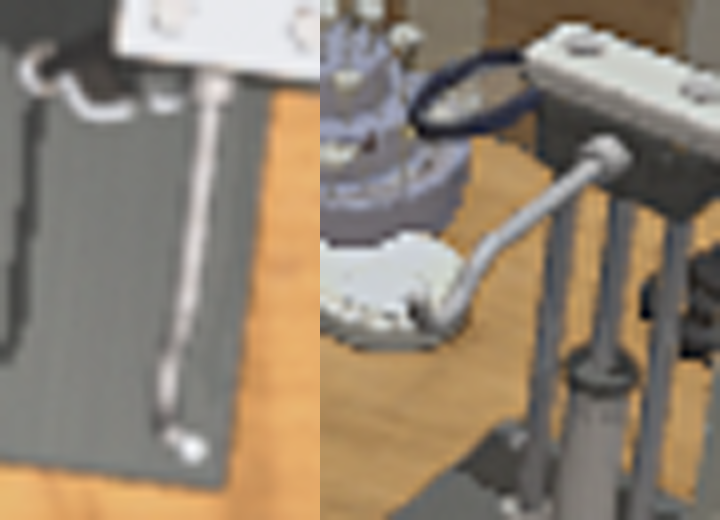

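The hook end is partly hidden in the top view, and the base screw beside it could be taken for the tip. I'll raise the can and view the hook with the wrist camera from above.

>>> {"op": "carry_out", "data": {"rows": [[1,0,0,-0.4,-0.23],[1,0.2,0,-0.75,0],[1,0.55,0,-0.75,0],[1,0.55,0,-0.75,0],[1,0.55,0.2,-0.75,0],[1,0.55,0.4,-0.75,0],[1,0.55,0.4,-0.75,0],[1,0.4,0.3,-0.5,0],[1,0,0,0,0],[1,0,0,0,0],[1,0,0,0,0]]}}

```text
time: 11.13
ee_pos: [0.4252, -0.129, 0.3688]
eef_rot: [0.74, 0.673, 0.004, -0.005]
ft_force: [-0.4, -0.3, -2.4]
width: 0.0338
```

Run:
```python
from h import *
np.set_printoptions(precision=4,suppress=True)
to(.42,-.13,.36,84.7)
st=read_state();im=camera('wrist');cv2.imwrite('pics/w3.png',im);print(st['joint_vel'])
for q in ['hook_seat','hook_tip','pointer_tip','can_pin']:
    print(q,[(np.round(d['xy'],1),round(d['conf'],2)) for d in pinpoint(q,'wrist')])
for n,p in dict(tip=(.4436,-.2168,.2),seat=(.4605,-.2184,.187)).items(): print(n,proj('wrist',p,st))
p=proj('wrist',(.45,-.217,.2),st).astype(int)
x0,y0=max(p[0]-60,0),max(p[1]-70,0);print('crop',x0,y0)
cv2.imwrite('pics/w3c.png',cv2.resize(im[y0:y0+120,x0:x0+130],None,fx=5,fy=5,interpolation=2))
```

```text
ee [ 0.4252 -0.129   0.3688] yaw 84.59124507717436 F [-0.4304 -0.3447 -2.3757] w 0.03379102132642329 t 11.1333 tilt [-0.0015  0.0125]
units [-0.0536 -0.1682  0.292 ] turn units -0.021750984565127852
[ 0.0052 -0.001   0.0104  0.0136  0.0103 -0.0008  0.0039]
hook_seat [(array([205.2, 237.3]), 0.63)]
hook_tip [(array([201.4, 228.7]), 0.72)]
pointer_tip []
can_pin [(array([285. , 301.4]), 0.97)]
tip [202.7207 230.3095]
seat [206.4574 240.8541]
crop 143 165
```

View pics/w3c.png

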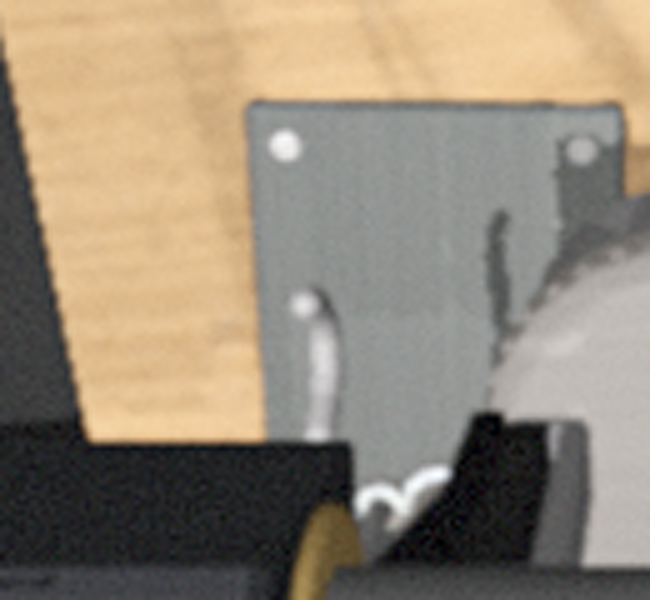

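Run:
```python
from h import *
np.set_printoptions(precision=4,suppress=True)
st=read_state()
w=lambda x,z:atz('wrist',x,z,st)
tip=w((203.6,225.4),.199);print('tip',tip,'net tip',w((201.4,228.7),.2),'net seat',w((205.2,237.3),.187))
print('fl',w((267.4,186),.014),'fr',w((193,185.6),.014))
for c,xy in [('scene',(346.5,242)),('scene',(348,238)),('top',(378.5,240.5)),('top',(377.1,237.5))]: print(c,atz(c,xy,.2))
# arm axis from crop (325,430),(325,370)
print(w((143+318/5,165+430/5),.1945),w((143+322/5,165+345/5),.187-.0065))
```

```text
tip [ 0.4377 -0.2155  0.199 ] net tip [ 0.4409 -0.2182  0.2   ] net seat [ 0.4553 -0.2194  0.187 ]
fl [ 0.4299 -0.1501  0.014 ] fr [ 0.417  -0.2747  0.014 ]
scene [ 0.4331 -0.2178  0.2   ]
scene [ 0.4508 -0.2127  0.2   ]
top [ 0.4369 -0.2219  0.2   ]
top [ 0.4443 -0.2183  0.2   ]
[ 0.4695 -0.2184  0.1945] [ 0.4536 -0.218   0.1805]
```

>>> {"op": "carry_out", "data": {"rows": [[1,-0.4,-0.2,0,0],[1,-0.7,-0.3,0,0],[1,-0.7,-0.3,0,0],[1,-0.7,-0.3,0.3,0],[1,-0.35,0,0.6,0.05],[1,0,0,0.8,0],[1,0,0,0.8,0],[1,0,0,0.8,0],[1,0,0,0.8,0],[1,0,0,0.5,0],[1,0,0,0.2,0],[1,0,0,0,0]]}}

```text
time: 12.38
ee_pos: [0.3727, -0.2218, 0.2156]
eef_rot: [0.745, 0.667, 0.006, -0.006]
ft_force: [-0.2, -0.2, -2.1]
width: 0.0337
```

Run:
```python
from h import *
np.set_printoptions(precision=4,suppress=True)
to(.385,-.211,.196,84.3)
to(.4554,-.218,.196,84.3)
```

```text
ee [ 0.3727 -0.2218  0.2156] yaw 83.64913715079251 F [-0.212  -0.2196 -2.0767] w 0.03372457619486114 t 12.3833 tilt [-0.0004  0.0171]
units [0.3917 0.3686 0.6606] turn units -0.13017256984149697
ee [ 0.3727 -0.2218  0.2156] yaw 83.64913715079251 F [-0.212  -0.2196 -2.0767] w 0.03372457619486114 t 12.3833 tilt [-0.0004  0.0171]
units [0.4193 2.7266 0.6557] turn units -0.13017256984149697
```

>>> {"op": "carry_out", "data": {"rows": [[1,0.39,0.37,0.3,-0.13],[1,0,0,0.3,0],[1,0,0.2,0.05,0],[1,0,0.4,0,0],[1,0,0.5,0,0],[1,0,0,0,0]]}}

```text
time: 12.88
ee_pos: [0.4211, -0.2165, 0.2004]
eef_rot: [0.742, 0.671, 0.008, -0.005]
ft_force: [-0.2, -0.5, -1.3]
width: 0.0341
```

Run:
```python
from h import *
np.set_printoptions(precision=4,suppress=True)
to(.4554,-.218,.196,84.3)
```

```text
ee [ 0.4211 -0.2165  0.2004] yaw 84.26178126635757 F [-0.1661 -0.5271 -1.2594] w 0.03411544399580351 t 12.8833 tilt [0.0062 0.0181]
units [0.0609 1.1431 0.1513] turn units -0.007643746728484757
```

>>> {"op": "carry_out", "data": {"rows": [[1,0.06,0.3,0.05,0],[1,0,0.35,0,0],[1,0,0.3,0,0],[1,0,0.15,0,0],[1,0,0,0,0],[1,0,0,0,0]]}}

```text
time: 13.38
ee_pos: [0.4569, -0.2201, 0.203]
eef_rot: [0.742, 0.671, 0.008, -0.003]
ft_force: [-0.4, 0.2, -3.2]
width: 0.0339
```

Run:
```python
from h import *
np.set_printoptions(precision=4,suppress=True)
to(.4554,-.218,.166,84.3)
for q,c in [('can_pin','scene'),('hook_tip','scene')]:
    im=camera(c); print(q,[(np.round(d['xy'],1),round(d['conf'],2)) for d in pinpoint(q,c)])
print(proj('scene',(.4554,-.218,.221)),proj('scene',(.4385,-.216,.2)))
cv2.imwrite('pics/s4.png',cv2.resize(im[170:320,300:420],None,fx=5,fy=5,interpolation=2))
F=[]
for k in range(6): camera('wrist');F.append(read_state()['ft_force'])
print(np.mean(F,0))
```

```text
ee [ 0.4569 -0.2201  0.203 ] yaw 84.2634780945852 F [-0.3768  0.1648 -3.2211] w 0.03393785503307303 t 13.3833 tilt [0.0084 0.0154]
units [ 0.0444 -0.0668  1.2332] turn units -0.007304381082960276
can_pin [(array([236.3, 185.3]), 0.8), (array([352.6, 227.1]), 0.79)]
hook_tip [(array([349.5, 241.9]), 0.43)]
[351.4051 230.929 ] [346.869  240.7312]
[-0.1536 -0.3919 -1.8615]
```

View pics/s4.png

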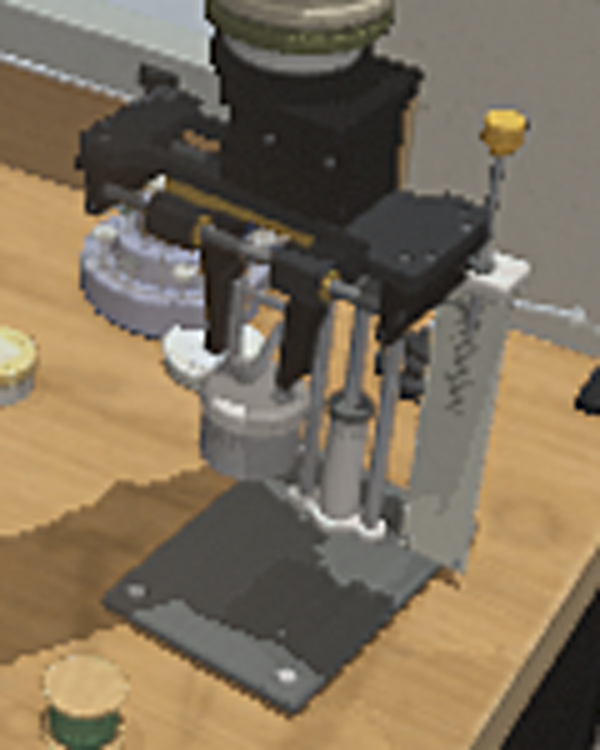

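The pin sits above the hook valley, and the hook passes through the stirrup window (crop 260,350). Now I'll lower gently.

>>> {"op": "carry_out", "data": {"rows": [[1,0.05,-0.05,0.12,0],[1,0,0,0.15,0],[1,0,0,0.15,0],[1,0,0,0.15,0],[1,0,0,0.12,0],[1,0,0,0.08,0],[1,0,0,0.08,0],[1,0,0,0.08,0],[1,0,0,0,0]]}}

```text
time: 14.63
ee_pos: [0.4552, -0.2171, 0.171]
eef_rot: [0.741, 0.671, 0.008, -0.004]
ft_force: [0.3, 0.2, -2.1]
width: 0.0341
```

Run:
```python
from h import *
np.set_printoptions(precision=4,suppress=True)
to(.4554,-.218,.164,84.3)
F=[]
for k in range(4): camera('wrist');F.append(read_state()['ft_force'])
print(np.mean(F,0))
```

```text
ee [ 0.4552 -0.2171  0.171 ] yaw 84.28903896096715 F [ 0.2589  0.2406 -2.0986] w 0.034120559111595034 t 14.6333 tilt [0.0072 0.0162]
units [-0.0326  0.0081  0.2321] turn units -0.0021922078065699678
[-0.1067 -0.1032 -2.0768]
```

>>> {"op": "carry_out", "data": {"rows": [[1,-0.02,0.01,0.06,0],[1,0,0,0.06,0],[1,0,0,0.06,0],[1,0,0,0.06,0],[1,0,0,0.06,0],[1,0,0,0.06,0],[1,0,0,0.06,0],[1,0,0,0.06,0],[1,0,0,0.06,0],[1,0,0,0.06,0],[1,0,0,0,0],[1,0,0,0,0]]}}

```text
time: 15.83
ee_pos: [0.4564, -0.2179, 0.1523]
eef_rot: [0.741, 0.671, 0.009, -0.003]
ft_force: [-0.7, -0.2, -1.4]
width: 0.0343
```

Run:
```python
from h import *
np.set_printoptions(precision=4,suppress=True)
to(.4554,-.218,.14,84.3)
F=[]
for k in range(8): camera('scene');F.append(read_state()['ft_force'])
print(np.mean(F,0),read_state()['ee_pos'])
for q in ['pointer_tip','marker_flag','hook_tip','can_pin']: print(q,[(np.round(d['xy'],1),round(d['conf'],2)) for d in pinpoint(q,'scene')])
```

```text
ee [ 0.4564 -0.2179  0.1523] yaw 84.28808551869558 F [-0.7182 -0.1644 -1.4356] w 0.034266500988417825 t 15.8333 tilt [0.0094 0.0159]
units [-0.0139 -0.0364  0.4082] turn units -0.0023828962608831716
[-0.0303  0.0402 -0.9776] [ 0.4565 -0.2179  0.1524]
pointer_tip [(array([319.8, 312.4]), 0.6)]
marker_flag [(array([390. , 231.4]), 0.63)]
hook_tip [(array([346.6, 243. ]), 0.42)]
can_pin [(array([352.5, 244.7]), 0.74), (array([298.6, 246.1]), 0.66), (array([236.7, 186.2]), 0.55)]
```

>>> {"op": "carry_out", "data": {"rows": [[1,-0.01,-0.02,0.06,0],[1,0,0,0.06,0],[1,0,0,0.06,0],[1,0,0,0.06,0],[1,0,0,0.06,0],[1,0,0,0,0],[1,0,0,0,0]]}}

```text
time: 17.02
ee_pos: [0.456, -0.2181, 0.1424]
eef_rot: [0.741, 0.671, 0.009, -0.003]
ft_force: [-0.9, 0.3, -0.7]
width: 0.0336
```

Run:
```python
from h import *
np.set_printoptions(precision=4,suppress=True)
to(.4554,-.218,.141,84.3)
F=[]
for k in range(20): camera('scene');F.append(read_state()['ft_force'])
print(np.mean(F,0),np.std(F,0),read_state()['ee_pos'])
```

```text
ee [ 0.456  -0.2181  0.1424] yaw 84.28991818626162 F [-0.9091  0.3346 -0.6717] w 0.03355608147553583 t 17.0167 tilt [0.01   0.0158]
units [-0.0007 -0.0203  0.0453] turn units -0.002016362747676226
[-0.0188  0.1805 -0.4066] [0.4355 0.5103 0.3795] [ 0.456  -0.2181  0.1425]
```

>>> {"op": "carry_out", "data": {"rows": [[1,0,-0.02,0.05,0],[1,0,0,0.05,0],[1,0,0,0.03,0],[1,0,0,0,0]], "force": 8}}

```text
time: 18.35
ee_pos: [0.4556, -0.218, 0.1382]
eef_rot: [0.741, 0.671, 0.009, -0.002]
ft_force: [1.7, -0.1, 0.2]
width: 0.0341
```

Run:
```python
from h import *
np.set_printoptions(precision=4,suppress=True)
to(.4554,-.218,.138,84.3)
F=[]
for k in range(20): camera('scene');F.append(read_state()['ft_force'])
print(np.mean(F,0),np.std(F,0),read_state()['ee_pos'],read_state()['width'])
```

```text
ee [ 0.4556 -0.218   0.1382] yaw 84.29680504615713 F [ 1.7434 -0.0888  0.1887] w 0.03414877401825239 t 18.35 tilt [0.0105 0.0156]
units [-0.0014 -0.0051  0.0077] turn units -0.0006389907685729668
[-0.0468 -0.0601 -0.2215] [0.5245 0.4749 0.4145] [ 0.4556 -0.218   0.1385] 0.03399646910395235
```

>>> {"op": "carry_out", "data": {"rows": [[1,0,0,0.035,0],[1,0,0,0,0],[1,0,0,0,0],[-0.4,0,0,0,0],[-0.4,0,0,0,0],[-0.4,0,0,0,0],[-0.4,0,0,0,0],[-0.4,0,0,0,0],[-0.4,0,0,0,0],[-0.4,0,0,0,0],[-0.4,0,0,0,0]], "force": 4}}

```text
time: 20.27
ee_pos: [0.4558, -0.2179, 0.1374]
eef_rot: [0.741, 0.671, 0.009, -0.002]
ft_force: [-0.5, -0.1, -0.4]
width: 0.0609
```

Run:
```python
from h import *
np.set_printoptions(precision=4,suppress=True)
to(.4554,-.218,.25,84.3)
im=camera('scene')
cv2.imwrite('pics/s5.png',cv2.resize(im[170:320,300:420],None,fx=5,fy=5,interpolation=2))
F=[]
for k in range(3): camera('scene');F.append(read_state()['ft_force'])
print(np.mean(F,0))
```

```text
ee [ 0.4558 -0.2179  0.1374] yaw 84.30007325501272 F [-0.482  -0.1174 -0.4383] w 0.06091613025554565 t 20.2667 tilt [0.0109 0.0157]
units [ 0.0585  0.0233 -3.7539] turn units 1.4651002544496805e-05
[ 0.027   0.3857 -0.5557]
```

View pics/s5.png

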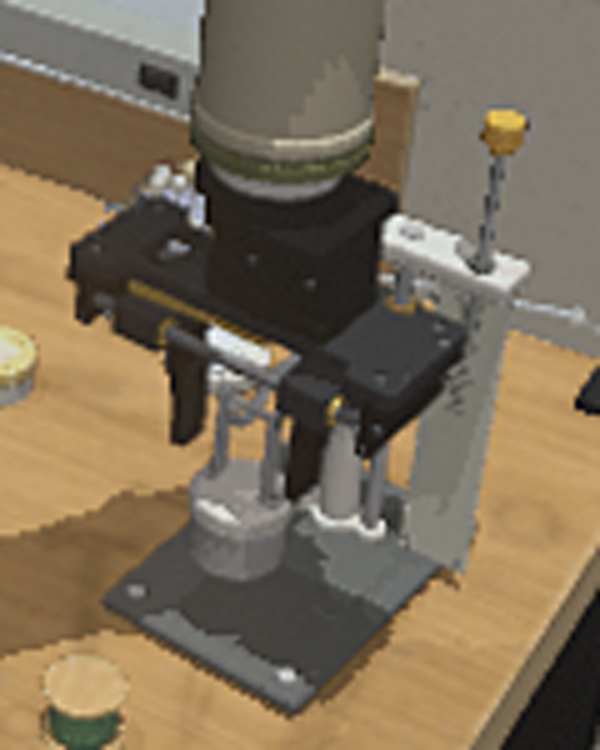

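The can hangs upright and free on the hook (crop 245,430), and the fingers are clear of it. I'll retreat straight up.

>>> {"op": "carry_out", "data": {"rows": [[-0.4,0,0,-0.15,0],[-0.4,0,0,-0.3,0],[-0.4,0.03,0.02,-0.4,0],[-0.4,0.03,0.02,-0.5,0],[-0.4,0.03,0.02,-0.6,0],[-0.4,0.02,0.02,-0.7,0],[-0.4,0,0,-0.7,0],[-0.4,0,0,-0.7,0],[-0.4,0,0,-0.7,0],[-0.4,0,0,-0.7,0],[-0.4,0,0,-0.5,0],[-0.4,0,0,-0.3,0],[-0.4,0,0,0,0]]}}

```text
time: 21.55
ee_pos: [0.454, -0.2203, 0.3421]
eef_rot: [0.743, 0.669, 0.01, -0.001]
ft_force: [-0.4, -0.3, 0.5]
width: 0.061
```

Run:
```python
from h import *
np.set_printoptions(precision=4,suppress=True)
to(.40,-.24,.36,90)
for j in range(2):
  im=camera('scene')
  for q in ['pointer_tip','marker_flag','knob_top','hook_tip','can_pin']: print(q,[(np.round(d['xy'],1),round(d['conf'],2)) for d in pinpoint(q,'scene')])
cv2.imwrite('pics/s6.png',im)
a=cv2.resize(im[180:290,370:420],None,fx=5.4,fy=5.4,interpolation=2);b=cv2.resize(im[200:300,320:400],None,fx=5.4,fy=5.4,interpolation=2)
h=max(a.shape[0],b.shape[0]);a,b=[cv2.copyMakeBorder(k,0,h-k.shape[0],0,0,0) for k in (a,b)]
cv2.imwrite('pics/s6c.png',np.hstack([a,b]));print(a.shape)
```

```text
ee [ 0.454  -0.2203  0.3421] yaw 83.9662209927306 F [-0.3564 -0.3252  0.5205] w 0.06096636957296008 t 21.55 tilt [0.0143 0.0148]
units [-0.8309 -1.7144 -0.6319] turn units -1.2067558014538804
pointer_tip [(array([390.2, 240.5]), 0.67)]
marker_flag [(array([391.6, 232.4]), 0.51)]
knob_top [(array([400.3, 193.6]), 0.47)]
hook_tip [(array([348. , 251.7]), 0.59)]
can_pin [(array([350.5, 251.7]), 0.84), (array([235.5, 183.3]), 0.59)]
pointer_tip [(array([389.2, 237.9]), 0.58)]
marker_flag [(array([393.3, 232.3]), 0.69)]
knob_top [(array([402. , 192.3]), 0.65)]
hook_tip [(array([345.5, 247.9]), 0.97), (array([351.2, 255.4]), 0.67), (array([390.8, 241.5]), 0.26)]
can_pin [(array([233.9, 186.9]), 0.54)]
(594, 270, 3)
```

View pics/s6c.png

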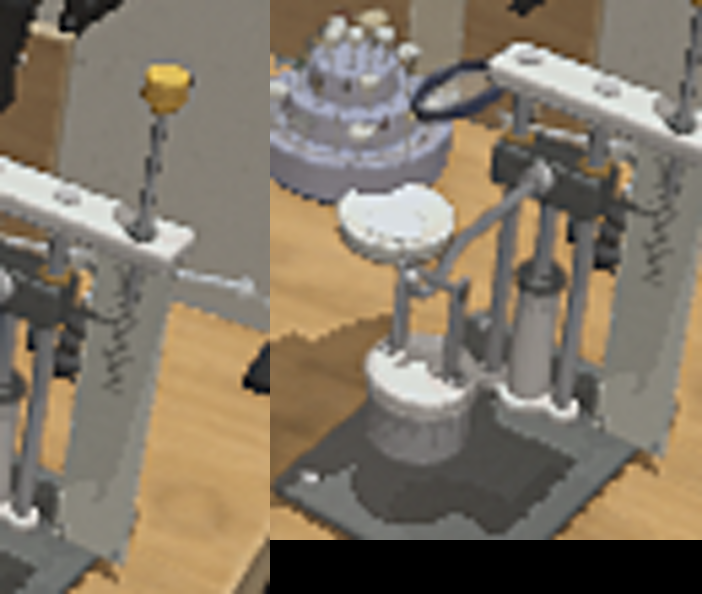

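Run:
```python
from h import *
np.set_printoptions(precision=4,suppress=True)
now=np.mean([camera('scene').astype(float) for _ in range(5)],0).astype(np.uint8);cv2.imwrite('pics/s7.png',now)
s0=cv2.imread('pics/scene0.png')
p=np.array([.53,-.225,.21]);print('px per 26.5mm',proj('scene',p)-proj('scene',p-[0,0,.0265]))
k=np.array([.56,-.293,.31]);print('knob',proj('scene',k)-proj('scene',k-[0,0,.0265]))
def track(a,b,x,y,w,h,r=25):
    up=8;A=cv2.resize(a[y:y+h,x:x+w],None,fx=up,fy=up,interpolation=2);B=cv2.resize(b[y-4:y+h+r,x-5:x+w+5],None,fx=up,fy=up,interpolation=2)
    m=cv2.matchTemplate(B,A,cv2.TM_CCOEFF_NORMED);_,v,_,l=cv2.minMaxLoc(m);return v,l[0]/up-5,l[1]/up-4
print('hook root',track(s0,now,366,219,10,10)); print('hook root lg',track(s0,now,362,218,14,12))
print('static base screw/col',track(s0,now,360,250,14,20)); print('knob',track(s0,now,392,188,18,14))
a,b=[cv2.resize(i[215:255,375:405],None,fx=13,fy=13,interpolation=2) for i in (s0,now)]
cv2.imwrite('pics/z7.png',np.hstack([a,b]))
```

```text
px per 26.5mm [ 1.0041 -8.347 ]
knob [ 1.5493 -9.3259]
hook root (0.7880173921585083, -0.625, 8.25)
hook root lg (0.7784282565116882, -0.625, 8.375)
static base screw/col (0.9671710133552551, 0.0, 0.0)
knob (0.9989713430404663, 0.0, 0.0)
```

View pics/z7.png

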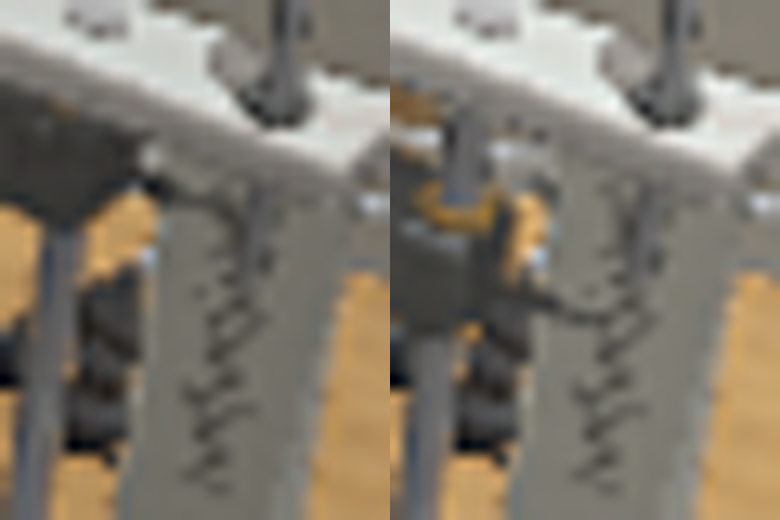

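The hook's dip is about 26.4 mm: the carriage moved 8.3 px, and the release height gives 26.5. Next I'll work out where the marker started from the knob's height.

Run:
```python
from h import *
from scipy.optimize import least_squares as ls
np.set_printoptions(precision=4,suppress=True)
now=cv2.imread('pics/s7.png');s0=cv2.imread('pics/scene0.png');t0=cv2.imread('pics/top0.png')
def blob(im,x0,x1,y0,y1):
    h=cv2.cvtColor(im[y0:y1,x0:x1],cv2.COLOR_BGR2HSV);m=((h[...,0]>12)&(h[...,0]<35)&(h[...,1]>110)&(h[...,2]>60)).astype(np.uint8)
    n,l,s,c=cv2.connectedComponentsWithStats(m);k=1+s[1:,4].argmax();return s[k],c[k]+[x0,y0],[x0+s[k][0],y0+s[k][1],x0+s[k][0]+s[k][2]-1,y0+s[k][1]+s[k][3]-1]
print(bs:=blob(now,385,418,180,212)); print(bt:=blob(t0,410,435,178,202))
# blob extents of cylinder r=10, h=14: project the outline
def ext(cam,xy,z):
    P=np.array([proj(cam,(xy[0]+.01*np.cos(a),xy[1]+.01*np.sin(a),z-d)) for a in np.linspace(0,6.28,60) for d in (0,.014)]);return np.r_[P.min(0),P.max(0)]
for xy in [(.561,-.293),(.5659,-.2944),(.556,-.293)]:
    for z in (.305,.3095,.314): print(xy,z,ext('scene',xy,z),ext('top',xy,z))
for yo in (-.045,-.05):
  for c,th in [((.5677,-.2273),-5.9),((.572,-.2287),-5.3)]:
    t=np.radians(th);ux=np.array([np.cos(t),np.sin(t)]);uy=np.array([-ux[1],ux[0]])
    for xo in (-.02,0): 
        q=np.array(c)+xo*ux+yo*uy; print('pointer px',yo,xo,[proj('scene',(*q,z)).round(1) for z in (.182,.191,.2)])
```

```text
(array([11, 12,  9,  9, 67], dtype=int32), array([400.3284, 195.8657]), [np.int32(396), np.int32(192), np.int32(404), np.int32(200)])
(array([ 7,  7, 10, 10, 79], dtype=int32), array([421.9494, 189.6076]), [np.int32(417), np.int32(185), np.int32(426), np.int32(194)])
(0.561, -0.293) 0.305 [396.1807 191.1561 405.3147 199.9549] [414.6967 183.0212 425.3923 192.3393]
(0.561, -0.293) 0.3095 [396.4326 189.5653 405.5913 198.3686] [415.3154 182.7911 426.0683 192.154 ]
(0.561, -0.293) 0.314 [396.6857 187.9669 405.8693 196.7747] [415.9397 182.5589 426.7506 191.967 ]
(0.5659, -0.2944) 0.305 [397.4662 190.5504 406.5906 199.3189] [415.3188 180.8966 426.0207 190.2404]
(0.5659, -0.2944) 0.3095 [397.7204 188.9624 406.8695 197.7354] [415.9401 180.6569 426.6995 190.0457]
(0.5659, -0.2944) 0.314 [397.9759 187.367  407.1498 196.1444] [416.5671 180.4149 427.3844 189.8493]
(0.556, -0.293) 0.305 [395.4093 191.9327 404.5665 200.7708] [414.6787 185.2041 425.3762 194.4956]
(0.556, -0.293) 0.3095 [395.6603 190.3381 404.8424 199.1808] [415.2974 184.9838 426.0524 194.3199]
(0.556, -0.293) 0.314 [395.9124 188.7359 405.1196 197.5832] [415.9217 184.7615 426.7347 194.1427]
pointer px -0.045 -0.02 [array([383.4, 234.3]), array([383.8, 231.5]), array([384.2, 228.6])]
pointer px -0.045 0 [array([387.1, 231.1]), array([387.6, 228.3]), array([388. , 225.5])]
pointer px -0.045 -0.02 [array([384.7, 233.7]), array([385.1, 230.9]), array([385.5, 228. ])]
pointer px -0.045 0 [array([388.3, 230.5]), array([388.8, 227.7]), array([389.2, 224.9])]
pointer px -0.05 -0.02 [array([385.1, 235. ]), array([385.5, 232.2]), array([385.9, 229.3])]
pointer px -0.05 0 [array([388.8, 231.8]), array([389.3, 229. ]), array([389.7, 226.2])]
pointer px -0.05 -0.02 [array([386.4, 234.4]), array([386.8, 231.6]), array([387.3, 228.7])]
pointer px -0.05 0 [array([390. , 231.2]), array([390.5, 228.4]), array([390.9, 225.5])]
```

Run:
```python
from h import *
np.set_printoptions(precision=2,suppress=True)
t=np.radians(-5.7);uy=np.array([-np.sin(t),np.cos(t)]);ux=np.array([np.cos(t),np.sin(t)])
r=np.array([.557,-.293])
print('rod at bridge top',proj('scene',(*r,.222)))
for dx in (-.015,-.01,0):
  for dz in (0,.0264):
    print(dx,dz,[proj('scene',(*(r+dx*ux+dy*uy),.3055-.123-dz)) for dy in (0,.01,.014,.02)])
s7=cv2.imread('pics/s7.png')
g=cv2.cvtColor(s7,cv2.COLOR_BGR2GRAY)[224:246,384:400];print(g)
print(cv2.cvtColor(cv2.imread('pics/scene0.png'),cv2.COLOR_BGR2GRAY)[224:246,384:400])
```

```text
rod at bridge top [395.84 221.96]
-0.015 0 [array([390.98, 237.06]), array([387.52, 235.63]), array([386.14, 235.07]), array([384.1 , 234.22])]
-0.015 0.0264 [array([389.65, 245.27]), array([386.24, 243.82]), array([384.89, 243.24]), array([382.87, 242.38])]
-0.01 0 [array([391.91, 236.23]), array([388.45, 234.81]), array([387.08, 234.25]), array([385.04, 233.41])]
-0.01 0.0264 [array([390.57, 244.43]), array([387.17, 242.99]), array([385.82, 242.42]), array([383.8 , 241.56])]
0 0 [array([393.75, 234.59]), array([390.31, 233.19]), array([388.94, 232.64]), array([386.9 , 231.81])]
0 0.0264 [array([392.4 , 242.77]), array([389.01, 241.34]), array([387.66, 240.77]), array([385.65, 239.93])]
[[ 95 125 125 127 127 136 150 165 192 212 170  69  91  81 163 224]
 [118 118  86 117 116 119 127 130 142 157 169 195 223 227 227 229]
 [169 152 138 133 111 113 123 123 126 127 138 154 169 190 216 226]
 [146 147 149 138 120 120 112 109 118 123 125 126 129 139 152 175]
 [130 124 107 139 125 126 125 122 111 106 106 120 116 123 124 133]
 [130 121  88  85 126 126 122 102 107 122  90  99 104 118 120 121]
 
[... 1846 characters left out ...]
  80  86  73 114 113 111 111]
 [ 50  70 123 109 111 114 115 109  73  82  99 104 114 112 113 111]
 [ 52  75 128 111 112 108  94 116 106  88  97 116 112 112 112 109]
 [ 60  77 127 111 112 111 110 113  90  69  95 114 113 112 111 109]
 [ 62  76 120 112 113 114 108  74  93 106  87  96 114 112 111 108]
 [ 63  78 118 111 112 114 110  90 113  93  92 111 113 112 110 112]
 [ 43  67 118 112 112 112 110  84  77  92 112 113 112 110 109 111]
 [ 49  64 116 112 111 113 105  67  90 113 114 113 112 112 111 122]
 [ 79 120 114 112 113 115 113 104  88  99 116 113 113 111 111 128]
 [ 70 128 113 112 108  97 112  89  68  91 115 113 111 111 113 128]
 [ 73 139 110 112 108  80  74  91 110 112 114 113 111 112 120 119]]
```

>>> {"op": "carry_out", "data": {"rows": [[1,0,0,-0.4,0],[1,-0.3,0.5,0,0],[1,-0.35,0.6,0,0],[1,-0.35,0.6,0,0],[1,-0.35,0.6,0,0],[1,-0.35,0.6,0,0],[1,-0.35,0.6,0,0],[1,0,0.2,0,0],[1,0,0,0,0],[1,0,0,0,0],[1,0,0,0,0],[1,0,0,0,0]], "force": 10}}

```text
time: 23.4
ee_pos: [0.5641, -0.2922, 0.3594]
eef_rot: [0.739, 0.673, 0.011, -0.001]
ft_force: [0.8, 0.4, 0.0]
width: 0.0003
```

Run:
```python
from h import *
np.set_printoptions(precision=4,suppress=True)
to(.559,-.293,.330,84.3)
```

```text
ee [ 0.5641 -0.2922  0.3594] yaw 84.63782062158111 F [0.7819 0.3903 0.0378] w 0.00028475451147438457 t 23.4 tilt [0.0148 0.0169]
units [-0.0621 -0.181   0.9766] turn units 0.06756412431622323
```

>>> {"op": "carry_out", "data": {"rows": [[1,-0.06,-0.18,0.25,0],[1,0,0,0.25,0],[1,0,0,0.25,0],[1,0,0,0.2,0],[1,0,0,0.1,0],[1,0,0,0.1,0],[1,0,0,0.1,0],[1,0,0,0.1,0],[1,0,0,0.1,0],[1,0,0,0.1,0],[1,0,0,0.1,0],[1,0,0,0.1,0],[1,0,0,0.1,0],[1,0,0,0,0]]}}

```text
time: 24.57
ee_pos: [0.5586, -0.2902, 0.3023]
eef_rot: [0.739, 0.674, 0.014, -0.001]
ft_force: [-0.1, -0.0, -0.4]
width: 0.0008
```

```bash
cat > m.py <<'E'
from h import *
np.set_printoptions(precision=4,suppress=True,linewidth=150)
to(.559,-.293,.30,84.3)
ims=[camera('scene').astype(float) for _ in range(4)];now=np.mean(ims,0).astype(np.uint8)
import sys;cv2.imwrite(f'pics/{sys.argv[1]}.png',now)
g=lambda i:cv2.cvtColor(i,cv2.COLOR_BGR2GRAY).astype(int)
a=g(cv2.imread('pics/s7.png'))[224:250,384:402];b=g(now)[224:250,384:402]
print('diff, rows 224.., cols 384..');
for i,r in enumerate(b-a): print(224+i,' '.join('%4d'%v if abs(v)>6 else '   .' for v in r))
h=cv2.cvtColor(now[180:225,385:420],cv2.COLOR_BGR2HSV);m=((h[...,0]>12)&(h[...,0]<35)&(h[...,1]>110)&(h[...,2]>60)).astype(np.uint8)
n,l,s,c=cv2.connectedComponentsWithStats(m)
for k in range(1,n):
    if s[k,4]>20: print('knob',s[k],c[k]+[385,180])
E
python3 m.py s8
```

```text
ee [ 0.5586 -0.2902  0.3023] yaw 84.76123641567268 F [-0.1107 -0.0137 -0.367 ] w 0.0007895940281593904 t 24.5667 tilt [0.0194 0.0191]
units [-0.0922  0.0216  0.0766] turn units 0.09224728313453738
diff, rows 224.., cols 384..
224   -8  -12  -15  -17  -19  -24  -34  -44  -62  -74  -54    .  -25  -12  -66  -86  -77  -79
225    .    .   -7   -7    .   -9  -18  -20  -29  -37  -45  -67  -85  -88  -91  -90  -87  -87
226    .    .    .    .    .    .  -11  -14  -17  -17  -25  -37  -47  -61  -79  -86  -89  -85
227    .    .    .    .    .    .    .    .   -7  -12  -15  -17  -20  -27  -37  -52  -66  -61
228    .    .    .    .    .    .    .    .    .    .    .    .    .  -15  -16  -23  -32  -28
229    .    .    .    .    .    .    .    .    .    .    .    .    .   -8  -11  -13  -15  -12
230    .   -7    .    .    .    .    .    .    .    .    .    .    .    .    .   -7  -15    .
231    .    .    .    .    .    .    .    .    .    .    .    .    .    .    .    .   -7    .
232    .    .    .    .    .    .    .    .   15    7    .    .    .    .    .    .    .    .
233    .    .    .    .    .
[... 911 characters left out ...]

243    .    .    .    .    .    .    .    .    .  -16   -8    .    .    .   -7  -19  -13    .
244    .   -7    .    .    .    .    .    .    .    .    .    .    .    .   -7  -17   -7    .
245    .    .    .    .    .    .    .    .    .    .    .    .    .    .  -18  -14    .    .
246    .    .    .    .    .    .    .    .    .    .    .    .    .   -8  -21  -18    .    .
247    .    .    .    .    .    .    .    .    .    .    .    .    .   -7  -20  -13    .    .
248    .    .    .    .    .    .    .    .    .    .    .    .    .    .  -19  -14    .    .
249    .    .    .    .    .    .    .    .    .    .    .    .    .  -18  -19  -11    .    .
knob [10 21  9  8 51] [398.9412 204.098 ]
```

The marker needle now runs from (392,240) to (394,242), and the pointer tip is at (391,239.3). Along the projected level line they agree within about 1 mm. I'll retreat and do a final check.

>>> {"op": "carry_out", "data": {"rows": [[1,0,0,-0.2,0],[1,0,0,-0.5,0],[1,0,0,-0.7,0],[1,0,0,-0.7,0],[1,0,0,-0.6,0],[1,0,-0.6,0,0],[1,0,-0.8,0,0],[1,0,-0.8,0,0],[1,0,-0.8,0,0],[1,0,-0.8,0,0],[1,0,-0.5,0,0],[1,0,0,0,0],[1,0,0,0,0]]}}

```text
time: 25.85
ee_pos: [0.4246, -0.2811, 0.3896]
eef_rot: [0.738, 0.675, 0.015, 0.001]
ft_force: [1.2, -0.3, 0.3]
width: 0.0003
```

```bash
python3 m.py s9 | grep -E "ee|knob|^23[0-9]|^24[0-5]"
python3 - <<'E'
from h import *
n=cv2.imread('pics/s9.png')
for q in ['pointer_tip','marker_flag','can_pin']: print(q,[(np.round(d['xy'],1),round(d['conf'],2)) for d in pinpoint(q,'scene')])
a=cv2.resize(n[220:250,378:408],(480,480),interpolation=2);b=cv2.resize(n[180:300,320:400],(320,480),interpolation=2)
cv2.imwrite('pics/z9.png',np.hstack([a,b]))
E
```

```text
ee [ 0.4246 -0.2811  0.3896] yaw 84.8566083183515 F [ 1.1652 -0.3281  0.3049] w 0.00027817662709977195 t 25.85 tilt [0.0244 0.0187]
230    .    .    .    .    .    .    .    .    .    .    .    .    .    .    .    .    .    .
231    .    .    .    .    .    .    .    .    .    .    .    .    .    .    .    .    .    .
232    .    .    .    .    .    .    .    .   21   12    .    .    .    .    .    .    .    .
233    .    .    .    .    .    .    .    .    .    .    .    .    .    .    .    .    .    .
234    .    .    .    .    .    .    .    .    .    .    .   26   13    .    .    .    .    .
235    .    .    .    .    .    .    .    .    .    .    8   30    .    .    .    .    .    .
236    .    .    .    .    .    .    .    .    .   -8    .    .    .    .    .    .    .    .
237    .    .    .    .    .    .    .    .  -14   -9    .   -7    .    .    .    .    .    .
238    .    .    .    .    .    .    .    .  -14   17    .  -23    .    .    .    .    .    .
239    .    .    .    .    .    .    .    .  -22  -17    7    .    .    .    .    .    .    .
240    .    .    .    .    .    .    .   -7  -42    .    .    .    .    .    .    .    .    .
241    .    .    .    .    .    .    .    .  -14    .  -39    .    .    .    .    .    .    .
242    .    .    .    .    .    .    .    .  -16  -36  -43    .    .    .    .    .    .    .
243    .    .    .    .    .    .    .    .   16    .    .    .    .    .    .    .    .    .
244    .    .    .    .    .    .    .    .    7    .    .    .    .    .    .    .    .    .
245    .    .    .    .    .    .    .    .    .    .    .    .    .    .    .    .    .    .
knob [10 19  9 10 67] [399.1045 203.3134]
pointer_tip [(array([390.8, 240.1]), 0.93)]
marker_flag [(array([391.7, 238.8]), 0.69)]
can_pin [(array([351.1, 251.1]), 0.6), (array([235.3, 186.2]), 0.51)]
```

View pics/z9.png

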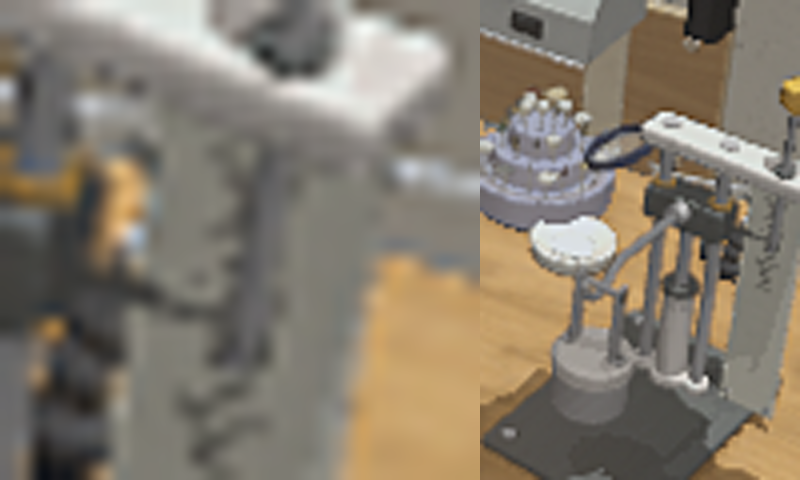

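Run:
```python
from h import *
from scipy.optimize import least_squares
np.set_printoptions(precision=2,suppress=True)
t=np.radians(-5.7);uy=np.array([-np.sin(t),np.cos(t)])
def cen(xy,z):
    P=np.array([proj('scene',(xy[0]+.01*np.cos(a),xy[1]+.01*np.sin(a),z-d)) for a in np.linspace(0,6.28,60) for d in (0,.014)]).astype(np.float32)
    m=cv2.moments(cv2.convexHull(P));return np.array([m['m10'],m['m01']])/m['m00']
for z in (.2883,.2868):
  r=least_squares(lambda v:cen(v,z)-[399.10,203.31],[.557,-.293],diff_step=1e-4).x
  print(z,r.round(4),'marker line',[proj('scene',(*(r+d*uy),z-.123)) for d in (0,.004,.008,.012)],'bridge hole',proj('scene',(*r,.222)))
  s=least_squares(lambda q:cen(r,q[0])-[400.33,195.87],[.31],diff_step=1e-4).x;print('start knob z',s.round(4))
```

```text
0.2883 [ 0.55 -0.3 ] marker line [array([392.78, 241.35]), array([391.4 , 240.78]), array([390.03, 240.21]), array([388.67, 239.64])] bridge hole [395.77 223.31]
start knob z [0.31]Traceback (most recent call last):
  File "<stdin>", line 9, in <module>
    return func(*args, **kwargs)
    vector_fun = VectorFunction(
        fun_wrapped,
    ...<6 lines>...
        workers=workers
    )
    self._update_fun()
    ~~~~~~~~~~~~~~~~^^
    self.f = self.fun_wrapped(xp_copy(self.x))
             ~~~~~~~~~~~~~~~~^^^^^^^^^^^^^^^^^
    return np.atleast_1d(self.fun(x))
                         ~~~~~~~~^^^
    return self.f(x, *self.args, **self.kwargs)
           ~~~~~~^^^^^^^^^^^^^^^^^^^^^^^^^^^^^^
  File "<stdin>", line 9, in <lambda>
  File "<stdin>", line 6, in cen
  File "h.py", line 14, in proj
    i,M=T(cam,st); q=np.linalg.inv(M)@np.append(p,1); return np.array([i['fx']*q[0]/q[2]+i['cx'],i['fy']*q[1]/q[2]+i['cy']])
        ~^^^^^^^^
  File "h.py", line 5, in T
    i=camera_info(cam)
ValueError: time passes only in moves, steps and waits
```

```bash
python3 -c "
from bench import *
print(close_job())"
```

```text
the job is handed in; nothing more can be done
None
```

The can is hanging free and upright in the balance's hook. The marker is set level with the pointer as far as I could measure, and the job is handed in at about 27 s of the 70 s allowed. I left the blue look-alike alone.

**Weighing:** I gripped the grey can by its stirrup, put the pin in the hook's valley and lowered it in steps of about 2 mm or less. I opened the jaws once the wrist carried almost nothing; the last force estimate was within about 0.2 N of empty. The can weighs about 1.8 N. The hook dipped 26.5 mm going by the gripper's height at release, and 26.4 mm going by how far the carriage moved in the picture.

**Jolting:** I did not measure the hook's speed at release. I inferred that it stayed under the limit from the small remaining force and the slow steps.

**Marker:** I pushed the brass knob down about 21 mm, leaving its top at 288 mm. Then I withdrew, and the arm touches nothing.

**Checks on level:** These did not all agree.

| Check | Marker compared with pointer |
|---|---|
| Pixel comparison of the needles | within about 1 mm |
| Knob height, if the marker's zero is at 314 mm (my inference) | 25.7 mm, against the 26.4 mm dip |
| Estimate from the knob's blob in the scene picture | up to 4 mm low; least reliable, as its fitted rod position was several mm off |
| Network's points | about 1 px apart, the other way |

I went by the first two and did not correct the marker further.

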